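Line up reagent bottles by height

TASK

Stand the brown bottle, the two small white bottles and the little brown vial on the four black pads of the white strip, one centred on each pad, lined up by height with the tallest at the end with the red peg and the shortest at the other end. Keep every bottle upright throughout, and leave all four standing free and at rest.

Things in the scene. Friction and masses are not known exactly. Their poses are not given: they have to be found in the camera images.
- amber_mid (a point): brown bottle with a white cap, 120 g; round, 52 mm across the body and 110 mm high over all (body straight up to about 80 mm, then the narrower screw cap, 36 mm across, fixed). Stands upright on the table at the start. The point is on its axis, half-way up (55 mm above its underside); z is up along the axis, yaw has no meaning.
- white_mid (a point): white bottle with a white cap, 80 g; round, 44 mm across the body and 86 mm high over all (body straight up to about 60 mm, then the narrower screw cap, 29 mm across, fixed). Stands upright on the table at the start. The point is on its axis, half-way up (43 mm above its underside); z is up along the axis, yaw has no meaning.
- blue_mid (a point): white bottle with a blue cap, 50 g; round, 38 mm across the body and 70 mm high over all (body straight up to about 48 mm, then the narrower screw cap, 25 mm across, fixed). Stands upright on the table at the start. The point is on its axis, half-way up (35 mm above its underside); z is up along the axis, yaw has no meaning.
- vial_mid (a point): small brown vial with a black cap, 22 g; round, 27 mm across the body and 60 mm high over all (body straight up to about 46 mm, then the narrower screw cap, 21 mm across, fixed). Stands upright on the table at the start. The point is on its axis, half-way up (30 mm above its underside); z is up along the axis, yaw has no meaning.
- mark_a: round black pad in the row, an end one (order mark_a, b, c, d, 72 mm apart); 60 mm across, 2 mm thick, fixed. Origin: centre of its underside, 8 mm above the table; its top, where a bottle stands, is 10 mm above the table. y runs along the row towards mark_a, x towards the low back rail.
- mark_b: round black pad in the row, next to mark_a; 60 mm across, 2 mm thick, fixed. Origin: centre of its underside, 8 mm above the table; its top, where a bottle stands, is 10 mm above the table. y runs along the row towards mark_a, x towards the low back rail. Beware: beside the row stands the tall black computer, its front at x = 0.51, y = 0.07 to 0.25, 353 mm high.
- mark_c: round black pad in the row, next to mark_d; 60 mm across, 2 mm thick, fixed. Origin: centre of its underside, 8 mm above the table; its top, where a bottle stands, is 10 mm above the table. y runs along the row towards mark_a, x towards the low back rail. Beware: between the bottles and the row stands the grey gas box, x = 0.30 to 0.46, y = -0.05 to 0.08, 257 mm high.
- mark_d: round black pad in the row, the other end one; 60 mm across, 2 mm thick, fixed. Origin: centre of its underside, 8 mm above the table; its top, where a bottle stands, is 10 mm above the table. y runs along the row towards mark_a, x towards the low back rail. The white strip below is 104 mm wide, 340 mm long, 8 mm thick; its rail is 8 mm wide, 46 mm from the pads' centre line, top 18 mm above the table.
- peg_red: fixed red peg, 20 mm across, 18 mm high, on the white strip 46 mm beyond an end pad: beyond mark_a in some starts, beyond mark_d in others (an equal white peg is at the other end). Origin: centre of its underside, 8 mm above the table.
There are look-alikes about, which are no part of the job. Leave any yellow look-alike of the part that bears blue_mid alone.

How it is judged:
At the end, for the whole second after the job is handed in: The tallest bottle (brown, white cap) stands on the pad beside the red peg, then in order the white bottle with the white cap, the white bottle with the blue cap and, on the last pad, the brown vial; each within 14 mm of its pad's centre, standing on the pad upright (within 0.1 rad) and at rest (((horizontal distance between peg_red and mark_a below 0.08 m and horizontal distance between amber_mid and mark_a below 0.014 m and z of amber_mid in the frame of mark_a between 0.051 and 0.063 m and horizontal distance between white_mid and mark_b below 0.014 m and z of white_mid in the frame of mark_b between 0.039 and 0.051 m and horizontal distance between blue_mid and mark_c below 0.014 m and z of blue_mid in the frame of mark_c between 0.031 and 0.043 m and horizontal distance between vial_mid and mark_d below 0.014 m and z of vial_mid in the frame of mark_d between 0.026 and 0.038 m) or (horizontal distance between peg_red and mark_d below 0.08 m and horizontal distance between amber_mid and mark_d below 0.014 m and z of amber_mid in the frame of mark_d between 0.051 and 0.063 m and horizontal distance between white_mid and mark_c below 0.014 m and z of white_mid in the frame of mark_c between 0.039 and 0.051 m and horizontal distance between blue_mid and mark_b below 0.014 m and z of blue_mid in the frame of mark_b between 0.031 and 0.043 m and horizontal distance between vial_mid and mark_a below 0.014 m and z of vial_mid in the frame of mark_a between 0.026 and 0.038 m)) and angle between each of amber_mid, white_mid, blue_mid, vial_mid's own z axis and vertical below 0.1 rad and linear speed of each of amber, white, blue, vial below 0.02 m/s); the robot touches nothing.
It fails at once if a bottle is tipped over (leans more than 0.7 rad) (angle between any of amber_mid, white_mid, blue_mid, vial_mid's own z axis and vertical above 0.7 rad).
It also fails if it takes over 134 s, if anything falls off the work surface, if the arm or the gripper's body presses on something with over 40 N, if the wrist force passes 120 N, or if a joint passes its speed limit or range.

ROBOT

A 6-joint arm with a two-finger parallel gripper is mounted at the origin on a cart in front of the work surface, level with it; the furniture and walls round the work are solid. World frame = base frame: x ahead of the robot, y to its left, z up, the work surface at z = 0. Lengths are in m, angles in rad, forces in N, time in s.
With the tool pointing down it reaches from about 0.325 to 0.775 m from the base axis. Payload 9.3 kg.
Tool frame: the origin (TCP) lies at the very end of the fingers, on their centre line; the grasp point (between the pads) lies 19 mm behind it; z points along the fingers, y is the direction in which the jaws open and shut (so a half turn about z gives the same grasp; the last joint's range is limited). The gripper opens to 85 mm and grips with 20 to 120 N. Pads are 22 mm wide; open, the fingers measure 114 mm over their backs; the gripper's body (76 mm by 85 mm) begins 54 mm behind the grasp point. The pads swing forward as they close: fully open they stand 13 mm farther back than shut.
Start: joints at [1.036, 0.259, 0.021, 1.334, 0, 1.418], TCP at [0.205, 0.51, 0.231] pointing down, gripper open.
Joint ranges: [-3.04, 3.04], [-0.91, 1.82], [-1.04, 1.36], [-1.92, 1.95], [-1.52, 1.45], [-3.14, 3.14]. Speed limits (rad/s): [2.22, 2.22, 2.79, 3.14, 3.14, 3.14].

INTERFACE

Orientations are given as a unit quaternion [w, x, y, z].
In Python, from workcell import sensors, capture, bot gives the robot as it stands.
- The arm moves only by the shell command python3 -m inch 'ROWS' [FORCE]. ROWS is JSON, a list of rows, each a list of 3 entries, a list of its own where there are three numbers: the opening, from -1 (shut) to 1 (fully open), then the shift along the tool's x, y, z in mm, then the turn about the tool's z in degrees. In form: [[grip, [dx, dy, dz], turn], ...]. A call has 1 to 12 rows; each row shifts and turns the commanded pose from where the row before left it, along the tool's axes as they then stand; what a row does not reach is not made up. A row lasts 1/10 s, in which the tool goes at most 50 mm and 8.59 degrees, less where a joint would pass 70% of its speed; a pose out of reach is approached as far as the arm can. A call with a gripper value outside its range is refused whole. The fingers move at their own pace and stop on an object; FORCE is the grip in N (left out, the last holds). Time passes only in rows, so rows that do not move let the fingers close. It gives the time, the measured TCP pose, the force and the opening at its end, in the units of the state.
- sensors.get_state(): the state, without advancing time (a new reading comes with each control period).
- capture(name): name is "side" or "top"; returns a dict with "frame" (400x640x3 uint8, blue, green, red), "fov_y" (degrees; the focal length in pixels is half the picture's height over the tangent of half this angle, whatever the lens; pixels are square), "cx", "cy" (the principal point, pixels), "dist" ([k1, k2, p1, p2, k3] as OpenCV has them; the pictures are not rectified), "R" (3x3) and "t" (3): a world point X has camera coordinates R X + t. Camera axes: x right, y down, z forward; pixel columns grow to the right and rows downward; lengths in m; the calibration is good to about 2 mm. A picture is of the moment at which its call begins. There is no depth.
- bot.hand_in(): hands the job in, once; it reports no verdict.
The state is a dict: "t": time; "q": joint angles; "dq": joint speeds; "joint_efforts": joint torques, N m; "eef_pos": TCP position; "tool_rot": TCP orientation; "contact_force": force on the tool from outside, world axes, zero at the start; "torque": the same for the moment, N m; "width": opening from 0.0 (shut) to 1.0 (fully open).
Only numpy, scipy, OpenCV 4.12 (cv2) and the standard library are available. Lean on these libraries where they do the work, as an engineer would, in place of code of your own. Each camera call takes 0.05 s, during which the arm holds its last target.

## Working session

There is one attempt and no reset: what is moved stays moved. The work goes in short steps, Python scripts to look and compute and a shell command to move; the robot and the scene stay as the last step left them, time stands still between calls to the robot, and variables do not carry over. Pictures are saved under pics/ and viewed, and the job is handed in when it is done.

```bash
mkdir -p pics; ls; python3 - <<'E'
from workcell import sensors, capture, bot
import cv2
for n in("side","top"):
    c=capture(n); cv2.imwrite(f"pics/{n}0.png",c["frame"]); print(n,c["fov_y"],c["cx"],c["cy"],c["dist"],c["R"],c["t"])
print(sensors.get_state())
E
```

```text
pics
side 53.262449920791 317.56949194256754 197.93319675959074 [0.00476676 0.         0.         0.         0.        ] [[ 0.78041317 -0.62516229  0.01128672]
 [-0.43672074 -0.55791528 -0.70569507]
 [ 0.44747098  0.54580458 -0.70842577]] [-0.30461521  0.29062744  0.89995865]
top 49.81311141353678 309.1067464240968 202.7934846285719 [-0.07967382  0.          0.          0.          0.        ] [[-0.01020188 -0.99982431 -0.01572456]
 [-0.99676706  0.01142147 -0.07952975]
 [ 0.07969538  0.01486237 -0.99670846]] [0.08833276 0.46387778 1.51891664]
{'t': 0.1, 'q': array([ 1.03644161e+00,  2.59129217e-01,  2.08150139e-02,  1.33371644e+00,
       -3.32029224e-05,  1.41819712e+00]), 'dq': array([ 0.00030361, -0.00052334,  0.00110567,  0.00142184, -0.00038772,
       -0.0006292 ]), 'joint_efforts': array([ 4.99733083e-03, -5.56694484e+01,  3.45071054e+01,  1.16240399e-02,
       -2.08718325e-04,  5.08161577e-05]), 'eef_pos': array([0.20477643, 0.51016597, 0.23072135]), 'tool_rot': array([-1.92203674e-04,  1.89720735e-01,  9.81837900e-01, -5.86698703e-04]), 'contact_force': array([ 0.46221529, -0.44756866,  0.12120771]), 'torque': array([ 0.00897912, -0.00845875,  0.03983883]), 'width': 1.0023901539711826}
```

View pics/side0.png

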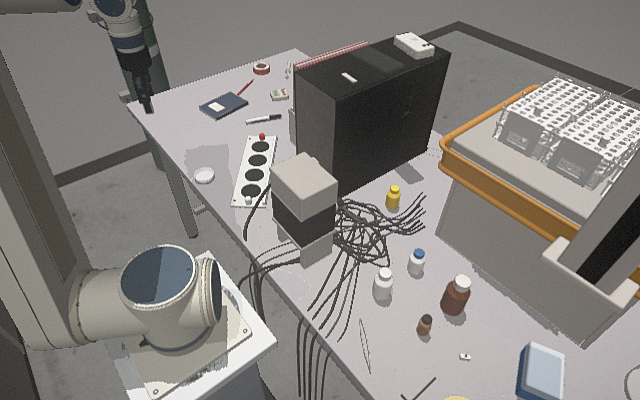

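View pics/top0.png

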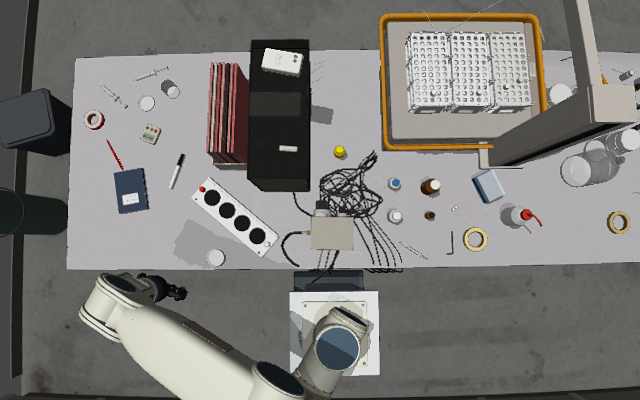

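The top view shows all the parts. The red peg is at about (201,189), the pads run from (212,197) to (257,236), the amber bottle is at (431,186), white cap (395,216), blue cap (395,184) and vial (430,215). Next I'll measure them.

```bash
cat > h.py <<'E'
import numpy as np, cv2
from workcell import sensors, capture, bot
def K(c):
    f=200/np.tan(np.radians(c["fov_y"])/2); return np.array([[f,0,c["cx"]],[0,f,c["cy"]],[0,0,1.]])
def ray(c,uv):
    p=cv2.undistortPoints(np.array([[uv]],float),K(c),np.array(c["dist"]))[0,0]
    R=np.array(c["R"]);t=np.array(c["t"]); return -R.T@t, R.T@np.array([p[0],p[1],1])
def onz(c,uv,z):
    o,d=ray(c,uv); return (o+d*(z-o[2])/d[2])
def proj(c,X):
    R=np.array(c["R"]); return cv2.projectPoints(np.array(X,float).reshape(-1,1,3),cv2.Rodrigues(R)[0],np.array(c["t"],float),K(c),np.array(c["dist"]))[0][:,0]
E
python3 - <<'E'
from h import *
c=capture("top"); f=c["frame"]
cv2.imwrite("pics/t1.png",cv2.resize(f[165:265,185:285],None,fx=6,fy=6,interpolation=0))
cv2.imwrite("pics/t2.png",cv2.resize(f[165:235,370:460],None,fx=8,fy=8,interpolation=0))
s=capture("side"); g=s["frame"]
cv2.imwrite("pics/s2.png",cv2.resize(g[230:350,360:490],None,fx=5,fy=5,interpolation=0))
def blobs(c,f,roi,mask,z,lo,hi):
    y0,y1,x0,x1=roi
    m=np.zeros(f.shape[:2],np.uint8); m[y0:y1,x0:x1]=mask[y0:y1,x0:x1]
    n,l,st,ce=cv2.connectedComponentsWithStats(m)
    for i in range(1,n):
        if lo<st[i,4]<hi: print(st[i],ce[i].round(1),onz(c,ce[i],z).round(4))
for n,c,f,roi in(("top",c,f,(185,250,200,275)),("side",s,g,(138,205,235,278))):
    print(n,"pads");blobs(c,f,roi,(f.max(2)<60).astype(np.uint8),.010,30,600)
    b,gg,r=[f[...,i].astype(int) for i in range(3)]
    print("red");blobs(c,f,(180,200,190,215) if n=="top" else (125,145,250,275),((r>120)&(gg<80)).astype(np.uint8),.026,2,100)
E
```

```text
top pads
[255 185  20   7 111] [266.3 187.7] [0.5221 0.2373 0.01  ]
[205 190  15  16 185] [211.8 197.4] [0.4893 0.4358 0.01  ]
[219 203  16  15 189] [226.4 210. ] [0.4428 0.3821 0.01  ]
[234 216  16  15 189] [241.5 222.9] [0.3959 0.3271 0.01  ]
[249 228  16  16 191] [256.9 235.7] [0.3494 0.2719 0.01  ]
red
[200 187   4   5  15] [201.3 188.7] [0.5197 0.4706 0.026 ]
side pads
[256 184  15  21  45] [263.1 194.4] [0.3714 0.2362 0.01  ]
red
[259 134   5   6  19] [261.3 135.8] [0.5157 0.4655 0.026 ]
```

View pics/t2.png

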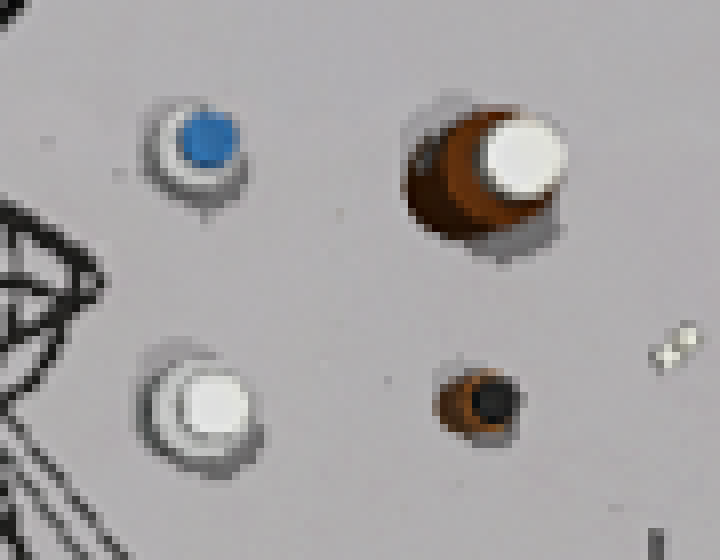

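View pics/s2.png

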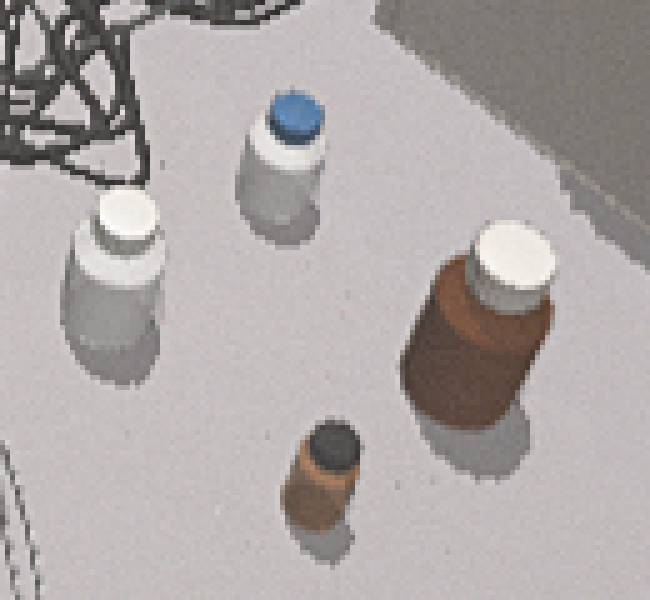

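View pics/t1.png

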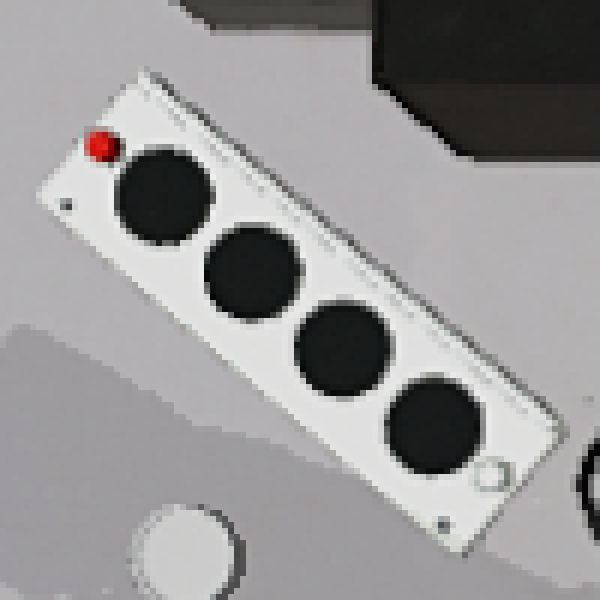

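```bash
python3 - <<'E'
from h import *
H=dict(amber=.110,white=.086,blue=.070,vial=.060)
guess=dict(top=dict(amber=(435,184),white=(396.4,215),blue=(395.7,182),vial=(431.4,214.5)),
 side=dict(amber=(462,281),white=(385,272),blue=(418.7,253),vial=(426.4,319)))
for n in("top","side"):
    c=capture(n); f=c["frame"]; hsv=cv2.cvtColor(f,cv2.COLOR_BGR2HSV).astype(int); v=f.astype(int)
    for k,(u,w) in guess[n].items():
        if k in("amber","white"): m=(v.min(2)>205)
        elif k=="blue": m=(v[...,0]-v[...,2]>60)
        else: m=(v.max(2)<75)
        m=m.astype(np.uint8)
        r=12; w0,u0=int(w),int(u); mm=np.zeros_like(m); mm[w0-r:w0+r,u0-r:u0+r]=m[w0-r:w0+r,u0-r:u0+r]
        nn,l,st,ce=cv2.connectedComponentsWithStats(mm)
        i=1+np.argmin(np.hypot(*(ce[1:]-[u,w]).T)) 
        print(n,k,st[i],ce[i].round(1),onz(c,ce[i],H[k]).round(4))
    print(proj(c,[[0,0,0],[0,0,.5],[.205,.51,.231],[.3,-.05,.257],[.46,-.05,.257],[.46,.08,.257],[.3,.08,.257],[0.51,.07,.353],[.51,.25,.353]]).round(0).tolist(), (-np.array(c["R"]).T@c["t"]).round(3))
E
```

```text
top amber [431 181   9   8  56] [434.9 184.2] [ 0.5157 -0.3438  0.11  ]
top white [394 212   7   7  41] [396.7 215.1] [ 0.414  -0.2159  0.086 ]
top blue [393 179   6   7  36] [395.6 182. ] [ 0.5296 -0.218   0.07  ]
top vial [429 212   6   6  29] [431.3 214.6] [ 0.4156 -0.3415  0.06  ]
[[334.0, 333.0], [343.0, 379.0], [170.0, 283.0], [353.0, 251.0], [352.0, 198.0], [309.0, 198.0], [310.0, 251.0], [312.0, 177.0], [248.0, 178.0]] [0.342 0.06  1.552]
side amber [456 274  15  13 149] [462.8 280.3] [ 0.5174 -0.3434  0.11  ]
side white [380 268  12  10  95] [385.1 272.3] [ 0.4139 -0.2147  0.086 ]
side blue [415 249   9   7  53] [419.  252.1] [ 0.53   -0.2182  0.07  ]
side vial [422 318  10   6  23] [426.7 321.1] [ 0.41   -0.3469  0.06  ]
[[182.0, 327.0], [99.0, 152.0], [151.0, 109.0], [300.0, 201.0], [357.0, 170.0], [321.0, 142.0], [265.0, 168.0], [341.0, 102.0], [294.0, 72.0]] [-0.038 -0.519  0.846]
```

```bash
python3 -m inch '[[0.2,[0,0,-35],0],[0.2,[0,0,-35],0],[0.2,[0,0,-35],-7.9],[0.2,[0,0,-35],-7.9],[0.2,[0,0,0],-8],[0.2,[0,0,0],-8],[0.2,[0,0,0],-8],[0.2,[0,0,0],-8],[0.2,[0,0,0],-8],[0.2,[0,0,0],-8],[0.2,[0,0,0],-7.6],[0.2,[0,0,0],0]]' 60
cat > d.py <<'E'
# python3 d.py x y z : needed tool shift mm to reach
import sys; from h import *
from scipy.spatial.transform import Rotation as Ro
s=sensors.get_state(); R=Ro.from_quat(s["tool_rot"],scalar_first=True).as_matrix()
print("t",round(s["t"],1),"pos",s["eef_pos"].round(4),"q",s["q"].round(2),"jaw deg",np.degrees(np.arctan2(R[1,1],R[0,1])).round(2),"tilt",np.degrees(np.arccos(-R[2,2])).round(2),"w",round(float(s["width"]),3),"F",s["contact_force"].round(1))
a=sys.argv[1:]
for i in range(0,len(a),3):
    X=np.array(list(map(float,a[i:i+3]))); p=s["eef_pos"] if i==0 else P
    print((R.T@(X-p)*1000).round(1)); P=X
E
python3 d.py .40 .25 .38 .40 -.10 .38 .415 -.342 .25 .415 -.342 .035
```

```text
t: 1.5
eef_pos: [0.2049, 0.5104, 0.3712]
tool_rot: [-0.0, -0.42, 0.908, -0.0]
contact_force: [0.7, -0.6, 0.6]
width: 0.595
t 1.5 pos [0.2049 0.5104 0.3712] q [ 1.04  0.26  0.38  1.69 -0.    0.17] jaw deg 139.64 tilt 0.0 w 0.595 F [ 0.7 -0.6  0.6]
[  72.1 -317.3   -8.7]
[ 266.7 -226.7    0. ]
[ 174.7 -168.2  130. ]
[ -0.   0. 215.]
```

```bash
python3 -m inch '[[0.2,[9,-39.7,0],0],[0.2,[9,-39.7,0],0],[0.2,[9,-39.7,0],0],[0.2,[9,-39.7,0],0],[0.2,[9,-39.7,0],0],[0.2,[9,-39.7,0],0],[0.2,[9,-39.7,0],0],[0.2,[9,-39.7,0],0],[0.2,[0,0,0],0]]'
python3 d.py .40 .25 .37 .40 -.10 .37 .415 -.342 .25 .415 -.342 .035
```

```text
t: 2.4
eef_pos: [0.4021, 0.2464, 0.3709]
tool_rot: [-0.0, -0.415, 0.91, -0.0]
contact_force: [-0.8, 0.4, -0.1]
width: 0.601
t 2.4 pos [0.4021 0.2464 0.3709] q [ 0.37  0.12  0.19  1.65 -0.   -0.48] jaw deg 139.01 tilt 0.06 w 0.601 F [-0.8  0.4 -0.1]
[-1.4  4.   0.9]
[ 264.2 -229.6    0.4]
[ 172.7 -170.   120.2]
[-2.00e-01  2.00e-01  2.15e+02]
```

```bash
python3 -m inch '[[0.2,[26.5,-23,0],0],[0.2,[26.5,-23,0],0],[0.2,[26.5,-23,0],0],[0.2,[26.5,-23,0],0],[0.2,[26.5,-23,0],0],[0.2,[26.5,-23,0],0],[0.2,[26.5,-23,0],0],[0.2,[26.5,-23,0],0],[0.2,[26.5,-23,0],0],[0.2,[26.5,-23,0],0],[0.2,[0,0,0],0]]'
python3 d.py  .415 -.342 .25 .415 -.342 .035
python3 - <<'E'
from h import *
for n in("side","top"): cv2.imwrite(f"pics/{n}3.png",capture(n)["frame"])
E
```

```text
t: 3.5
eef_pos: [0.4028, -0.1042, 0.3708]
tool_rot: [-0.0, -0.416, 0.91, 0.0]
contact_force: [0.3, 0.6, 0.5]
width: 0.602
t 3.5 pos [ 0.4028 -0.1042  0.3708] q [-0.45  0.02  0.09  1.64 -0.   -1.31] jaw deg 139.11 tilt 0.05 w 0.602 F [0.3 0.6 0.5]
[ 171.7 -164.9  120.8]
[-2.00e-01 -1.00e-01  2.15e+02]
```

View pics/side3.png

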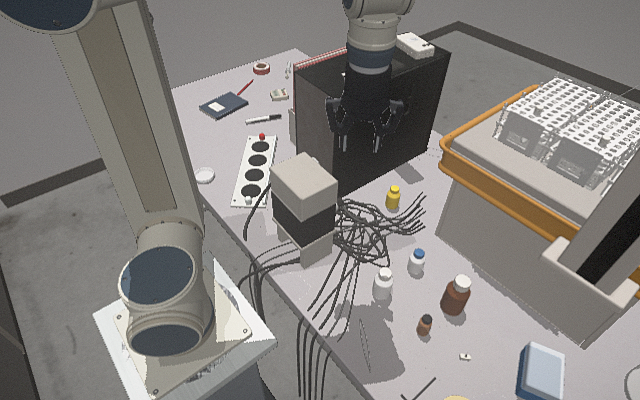

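The gripper is at about (365,130), clear of the box, and the bottles haven't moved. Next I'll pick up the vial.

```bash
python3 -m inch '[[0.2,[28.6,-27.5,20],0],[0.2,[28.6,-27.5,20],0],[0.2,[28.6,-27.5,20],0],[0.2,[28.6,-27.5,20],0],[0.2,[28.6,-27.5,20],0],[0.2,[28.6,-27.5,20],0],[0.2,[0,0,40],0],[0.2,[0,0,40],0],[0.2,[0,0,40],0],[0.2,[0,0,20],0],[0.2,[0,0,0],0]]'
python3 d.py  .415 -.342 .014
python3 - <<'E'
from h import *
for n in("side","top"): f=capture(n)["frame"];cv2.imwrite(f"pics/{n}4.png",cv2.resize(f[200:400,340:540] if n=="side" else f[140:260,340:480],None,fx=3,fy=3))
E
```

```text
t: 4.7
eef_pos: [0.4165, -0.3365, 0.1089]
tool_rot: [-0.001, -0.419, 0.908, 0.002]
contact_force: [-0.5, 0.2, 0.5]
width: 0.602
t 4.7 pos [ 0.4165 -0.3365  0.1089] q [-0.84  0.3  -0.24  1.03  0.   -1.7 ] jaw deg 139.53 tilt 0.29 w 0.602 F [-0.5  0.2  0.5]
[ 5.3 -2.9 94.8]
```

View pics/side4.png

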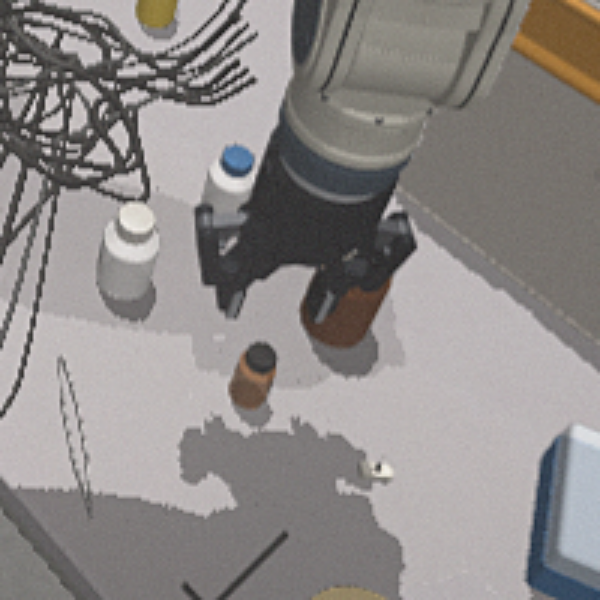

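View pics/top4.png

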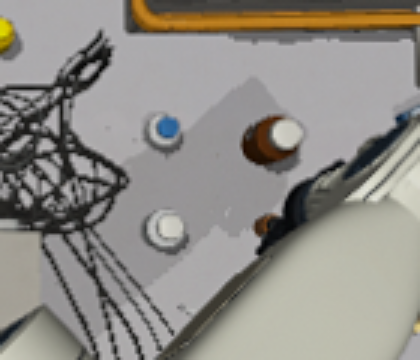

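```bash
python3 - <<'E'
from h import *
c=capture("side"); p=proj(c,[[.4165,-.3365,.109],[.415,-.342,.06]]); print((p-[340,200])*3)
E
python3 d.py  .415 -.342 .014
```

```text
[[269.28325013 312.2806259 ]
 [259.50669003 354.31334837]]
t 4.8 pos [ 0.4179 -0.3388  0.1128] q [-0.84  0.3  -0.23  1.04  0.   -1.7 ] jaw deg 139.55 tilt 0.11 w 0.598 F [-0.3  0.   0.3]
[ 4.3  0.4 98.8]
```

Projection agrees with the picture. I'll go down to the vial and close on it.

```bash
python3 -m inch '[[0.2,[4,0.5,25],0],[0.2,[0,0,25],0],[0.2,[0,0,25],0],[0.2,[0,0,12],0],[0.2,[0,0,11],0],[0.2,[0,0,0],0],[0.2,[0,0,0],0]]'
python3 d.py  .415 -.342 .014
```

```text
t: 5.55
eef_pos: [0.4144, -0.3422, 0.0142]
tool_rot: [0.0, -0.419, 0.908, -0.001]
contact_force: [1.0, 0.4, -0.2]
width: 0.601
t 5.5 pos [ 0.4144 -0.3422  0.0142] q [-0.85  0.39 -0.38  0.8   0.   -1.71] jaw deg 139.53 tilt 0.07 w 0.601 F [ 1.   0.4 -0.2]
[-0.5 -0.4  0.2]
```

```bash
python3 -m inch '[[-0.4,[0,0,0],0],[-0.4,[0,0,0],0],[-0.6,[0,0,0],0],[-0.6,[0,0,0],0],[-0.6,[0,0,0],0],[-0.6,[0,0,0],0],[-0.6,[0,0,0],0]]' 30
python3 - <<'E'
from h import *
f=capture("side")["frame"];cv2.imwrite("pics/s5.png",cv2.resize(f[200:400,340:540],None,fx=3,fy=3))
E
```

```text
t: 6.25
eef_pos: [0.4143, -0.3422, 0.0142]
tool_rot: [0.0, -0.419, 0.908, -0.001]
contact_force: [0.2, 0.6, 6.1]
width: 0.303
```

View pics/s5.png

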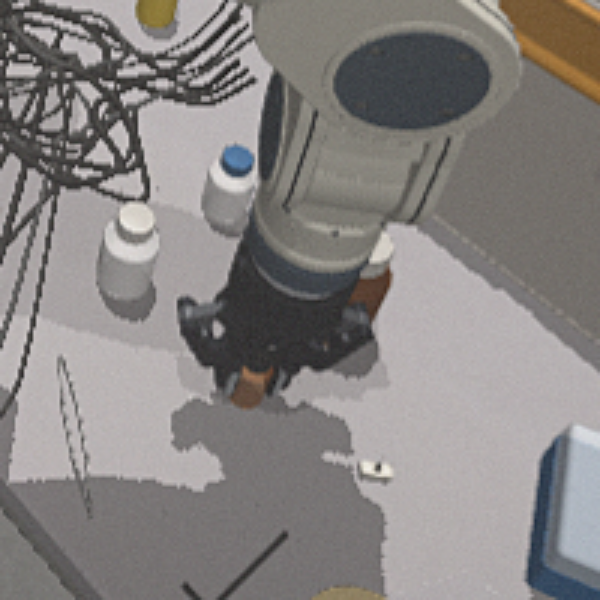

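Width reads 0.303 (about 26 mm), so the vial is held. I'll lift it and carry it over the box.

```bash
python3 -m inch '[[-0.6,[0,0,-8],0],[-0.6,[0,0,-20],0],[-0.6,[0,0,-36],0],[-0.6,[0,0,-36],0],[-0.6,[0,0,-36],0],[-0.6,[0,0,-36],0],[-0.6,[0,0,-36],0],[-0.6,[0,0,-36],0],[-0.6,[0,0,-36],0],[-0.6,[0,0,-36],0],[-0.6,[0,0,-36],0],[-0.6,[0,0,0],0]]'
python3 d.py  .40 -.10 .37 .40 .20 .37 .349 .272 .37 .349 .272 .025
```

```text
t: 7.5
eef_pos: [0.4141, -0.3421, 0.3704]
tool_rot: [0.001, -0.419, 0.908, -0.004]
contact_force: [-0.1, -0.0, -0.7]
width: 0.305
t 7.5 pos [ 0.4141 -0.3421  0.3704] q [-0.85  0.23  0.34  1.67 -0.   -1.71] jaw deg 139.52 tilt 0.42 w 0.305 F [-0.1 -0.  -0.7]
[-175.   167.9   -0.9]
[-228.2  194.7   -1.6]
[-21.7  85.5  -0.6]
[ -0.4   2.5 345. ]
```

```bash
python3 -m inch '[[-0.6,[-14.6,14,0],0],[-0.6,[-29.2,28,0],0],[-0.6,[-29.2,28,0],0],[-0.6,[-29.2,28,0],0],[-0.6,[-29.2,28,0],0],[-0.6,[-29.2,28,0],0],[-0.6,[-29.2,26,0],0],[-0.6,[-29.2,26,0],0],[-0.6,[-29.2,26,0],0],[-0.6,[-29.2,26,0],0],[-0.6,[-29.2,26,0],0]]'
python3 -m inch '[[-0.6,[-29.2,26,0],0],[-0.6,[-29.2,26,0],0],[-0.6,[-23,21,0],0],[-0.6,[-22,24,0],0],[-0.6,[-20,24,0],0],[-0.6,[-5,24,0],0],[-0.6,[0,24,0],0],[-0.6,[0,24,0],0],[-0.6,[0,10,0],0],[-0.6,[0,0,0],0],[-0.6,[0,0,0],0]]'
python3 d.py .349 .272 .20 .349 .272 .025
```

```text
t: 8.6
eef_pos: [0.396, 0.0773, 0.3653]
tool_rot: [-0.0, -0.419, 0.908, -0.0]
contact_force: [0.6, -0.3, 0.0]
width: 0.301
t: 9.7
eef_pos: [0.326, 0.305, 0.3652]
tool_rot: [0.0, -0.419, 0.908, -0.0]
contact_force: [-0.2, 0.3, -0.1]
width: 0.302
t 9.7 pos [0.326  0.305  0.3652] q [ 0.56  0.07  0.13  1.63 -0.   -0.3 ] jaw deg 139.55 tilt 0.02 w 0.302 F [-0.2  0.3 -0.1]
[ 10.2 -38.8 165.2]
[ -0.   0. 175.]
```

```bash
python3 -m inch '[[-0.6,[5,-19.4,20],0],[-0.6,[5.2,-19.4,35],0],[-0.6,[0,0,35],0],[-0.6,[0,0,35],0],[-0.6,[0,0,35],0],[-0.6,[0,0,35],0],[-0.6,[0,0,35],0],[-0.6,[0,0,30],0],[-0.6,[0,0,20],0],[-0.6,[0,0,15],0],[-0.6,[0,0,0],0],[-0.6,[0,0,0],0]]'
python3 d.py .349 .272 .025
python3 - <<'E'
from h import *
for n in("side","top"): f=capture(n)["frame"];cv2.imwrite(f"pics/{n}6.png",cv2.resize(f[90:240,200:350] if n=="side" else f[160:280,170:310],None,fx=4,fy=4))
E
```

```text
t: 10.9
eef_pos: [0.3493, 0.2718, 0.0705]
tool_rot: [-0.0, -0.418, 0.908, -0.0]
contact_force: [0.5, 0.3, 0.4]
width: 0.302
t 10.9 pos [0.3493 0.2718 0.0705] q [ 0.47  0.19 -0.51  0.87 -0.   -0.39] jaw deg 139.46 tilt 0.02 w 0.302 F [0.5 0.3 0.4]
[ 0.   0.3 45.5]
```

View pics/side6.png

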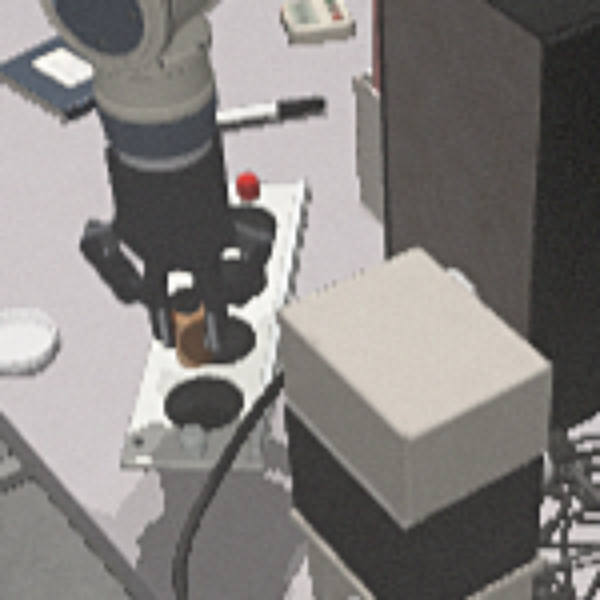

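View pics/top6.png

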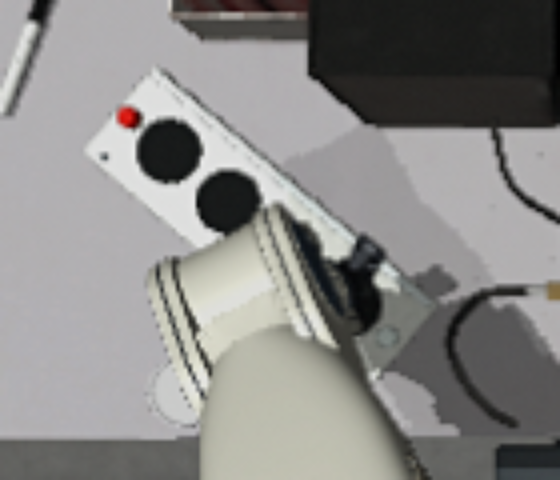

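The vial at (193,350) is upright above the last pad at (203,402). I'll check that pad's centre in the side view and then lower the vial.

```bash
python3 - <<'E'
from h import *
c=capture("side"); print(onz(c,(203.5/4-.4+200,403/4-.4+90),.01)); p=proj(c,[[.349,.272,.0565]]); print((p-[200,90]+.4)*4)
E
python3 -m inch '[[-0.6,[0,0,15],0],[-0.6,[0,0,12],0],[-0.6,[0,0,9],0],[-0.6,[0,0,5],0],[-0.6,[0,0,3],0],[-0.6,[0,0,0],0],[-0.6,[0,0,0],0]]'
```

```text
[0.35125944 0.27419008 0.01      ]
[[195.57447298 360.14852855]]
t: 11.75
eef_pos: [0.3489, 0.2724, 0.0266]
tool_rot: [0.0, -0.419, 0.908, -0.0]
contact_force: [0.4, 0.3, -0.5]
width: 0.306
```

```bash
python3 -m inch '[[-0.6,[0,0,1],0],[-0.6,[0,0,1],0],[-0.6,[0,0,0],0],[-0.6,[0,0,0],0]]'; python3 -m inch '[[-0.25,[0,0,0],0],[-0.2,[0,0,0],0],[-0.1,[0,0,0],0],[0,[0,0,0],0],[0,[0,0,0],0],[0.1,[0,0,0],0],[0.1,[0,0,0],0],[0.1,[0,0,-4],0],[0.1,[0,0,-8],0],[0.1,[0,0,-15],0],[0.1,[0,0,-25],0],[0.1,[0,0,-35],0]]'
python3 -m inch '[[0.1,[0,0,-40],0],[0.1,[0,0,-40],0],[0.1,[0,0,-40],0],[0.1,[0,0,-40],0],[0.2,[0,0,-40],0],[0.3,[0,0,-40],0],[0.3,[0,0,-15],0],[0.3,[0,0,0],0]]'
python3 - <<'E'
from h import *
for n in("side","top"): f=capture(n)["frame"];cv2.imwrite(f"pics/{n}7.png",cv2.resize(f[90:240,200:350] if n=="side" else f[160:280,170:310],None,fx=4,fy=4))
E
python3 d.py .40 .20 .37 .40 -.10 .37 .530 -.218 .30 .530 -.218 .12
```

```text
t: 12.15
eef_pos: [0.3487, 0.2723, 0.0243]
tool_rot: [0.0, -0.419, 0.908, 0.0]
contact_force: [0.3, 0.2, -0.8]
width: 0.302
t: 13.35
eef_pos: [0.3479, 0.2719, 0.1119]
tool_rot: [-0.001, -0.419, 0.908, -0.0]
contact_force: [0.2, 0.1, 1.3]
width: 0.548
t: 14.15
eef_pos: [0.3489, 0.2724, 0.369]
tool_rot: [0.002, -0.419, 0.908, 0.0]
contact_force: [-1.2, -0.2, -0.4]
width: 0.652
t 14.2 pos [0.3485 0.2722 0.366 ] q [ 0.47  0.07  0.12  1.63  0.   -0.39] jaw deg 139.52 tilt 0.0 w 0.651 F [-0.   0.6 -1.5]
[ 21.5 -86.1  -4. ]
[ 228.2 -194.7   -0. ]
[   5.4 -175.5   70. ]
[  0.   0. 180.]
```

View pics/side7.png

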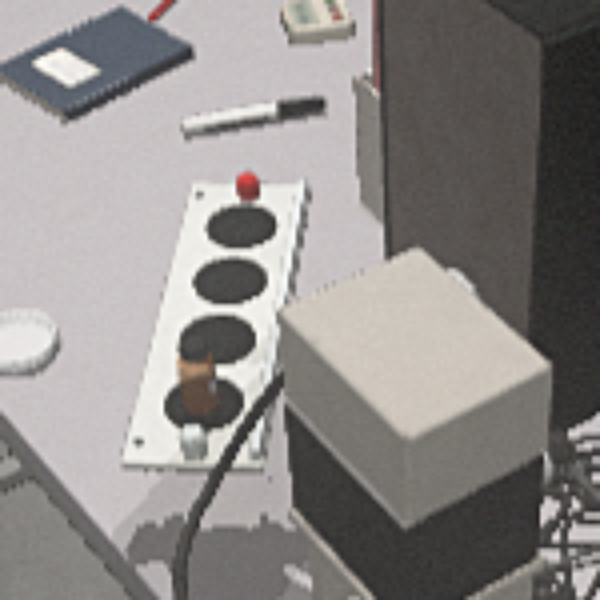

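The vial is standing on the last pad (base at about (198,403)). Next is the blue-capped bottle.

```bash
python3 - <<'E'
from h import *
c=capture("side")
for q in((241,227),(230,281),(219,340),(203.5,403)): print(onz(c,(q[0]/4-.4+200,q[1]/4-.4+90),.01).round(4))
E
python3 -m inch '[[0.4,[5,-21.5,0],0],[0.4,[5,-21.5,0],0],[0.4,[5,-21.5,0],0],[0.4,[6.5,-21.6,0],0],[0.4,[28,-24.3,0],0],[0.4,[28,-24.3,0],0],[0.4,[28,-24.3,0],0],[0.4,[28,-24.3,0],0],[0.4,[28,-24.3,0],0],[0.4,[28,-24.3,0],0],[0.4,[28,-24.3,0],0],[0.4,[28,-24.3,0],0]]'
python3 -m inch '[[0.4,[5,-35,0],0],[0.4,[0,-35,14],0],[0.4,[0,-35,18],0],[0.4,[0,-35,19],0],[0.4,[0,-35,19],0],[0.4,[0,0,36],0],[0.4,[0,0,36],0],[0.4,[0,0,36],0],[0.4,[0,0,36],0],[0.4,[0,0,36],0],[0.4,[0,0,0],0],[0.4,[0,0,0],0]]'
python3 d.py .530 -.218 .018
python3 - <<'E'
from h import *
for n in("side","top"): f=capture(n)["frame"];cv2.imwrite(f"pics/{n}8.png",cv2.resize(f[180:340,340:500] if n=="side" else f[140:260,340:480],None,fx=3.7,fy=3.7))
E
```

```text
[0.4903 0.4376 0.01  ]
[0.4443 0.383  0.01  ]
[0.3986 0.3273 0.01  ]
[0.3513 0.2742 0.01  ]
t: 15.5
eef_pos: [0.4019, -0.0978, 0.3652]
tool_rot: [-0.001, -0.419, 0.908, 0.001]
contact_force: [0.7, -0.7, 0.8]
width: 0.702
t: 16.7
eef_pos: [0.532, -0.2136, 0.1161]
tool_rot: [-0.001, -0.419, 0.908, 0.001]
contact_force: [1.0, -0.2, 0.5]
width: 0.698
t 16.7 pos [ 0.532  -0.2136  0.1161] q [-0.53  0.36 -0.14  1.08  0.   -1.39] jaw deg 139.52 tilt 0.12 w 0.698 F [ 1.  -0.2  0.5]
[ 4.6 -1.5 98.1]
```

View pics/side8.png

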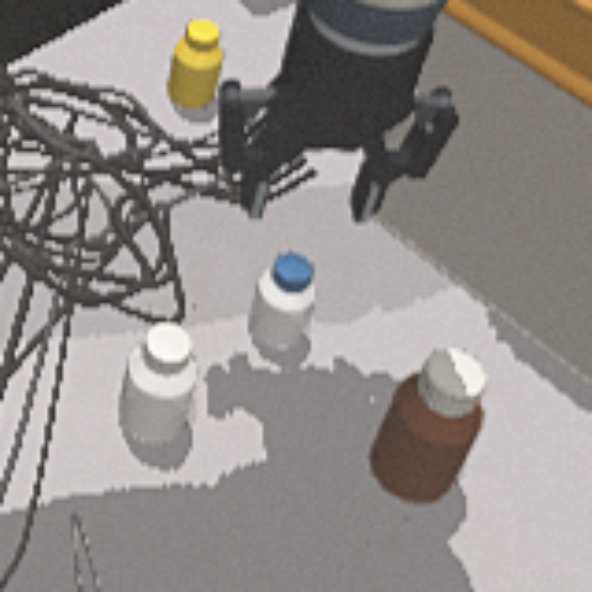

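The open jaws straddle the blue cap at (293,270) and the cables are clear, so I'll go down.

```bash
python3 -m inch '[[0.4,[4.6,-1.5,20],0],[0.4,[0,0,24],0],[0.4,[0,0,24],0],[0.4,[0,0,18],0],[0.4,[0,0,12],0],[0.4,[0,0,0],0],[0.4,[0,0,0],0]]'
python3 d.py .530 -.218 .018
```

```text
t: 17.5
eef_pos: [0.5314, -0.2187, 0.0195]
tool_rot: [0.0, -0.419, 0.908, -0.001]
contact_force: [0.5, 0.1, 0.1]
width: 0.701
t 17.5 pos [ 0.5314 -0.2187  0.0195] q [-0.54  0.44 -0.28  0.85  0.   -1.4 ] jaw deg 139.53 tilt 0.09 w 0.701 F [0.5 0.1 0.1]
[0.3 1.5 1.5]
```

```bash
python3 -m inch '[[0,[0,1,1],0],[-0.3,[0,0,0],0],[-0.3,[0,0,0],0],[-0.3,[0,0,0],0],[-0.3,[0,0,0],0],[-0.3,[0,0,0],0],[-0.3,[0,0,0],0]]' 35
python3 d.py
python3 -m inch '[[-0.3,[0,0,-8],0],[-0.3,[0,0,-20],0],[-0.3,[0,0,-36],0],[-0.3,[0,0,-36],0],[-0.3,[0,0,-36],0],[-0.3,[0,0,-36],0],[-0.3,[0,0,-36],0],[-0.3,[0,0,-36],0],[-0.3,[0,0,-36],0],[-0.3,[0,0,-36],0],[-0.3,[0,0,-36],0],[-0.3,[0,0,0],0]]'
python3 d.py .40 -.10 .37 .40 .20 .37 .397 .327 .37 
python3 - <<'E'
from h import *
for n in("side",): f=capture(n)["frame"];cv2.imwrite(f"pics/{n}9.png",f)
E
```

```text
t: 18.2
eef_pos: [0.5304, -0.2179, 0.0184]
tool_rot: [0.0, -0.419, 0.908, -0.001]
contact_force: [-0.7, 1.1, 6.1]
width: 0.427
t 18.2 pos [ 0.5304 -0.2179  0.0184] q [-0.54  0.44 -0.28  0.85  0.   -1.4 ] jaw deg 139.53 tilt 0.09 w 0.427 F [-0.7  1.1  6.1]
t: 19.4
eef_pos: [0.5303, -0.2179, 0.3748]
tool_rot: [0.002, -0.419, 0.908, -0.003]
contact_force: [-0.9, -0.4, -0.8]
width: 0.428
t 19.4 pos [ 0.5303 -0.2179  0.3748] q [-0.54  0.3   0.44  1.71 -0.   -1.4 ] jaw deg 139.52 tilt 0.45 w 0.428 F [-0.9 -0.4 -0.8]
[ -5.1 175.7   3.4]
[-228.2  194.7   -1.2]
[-94.7  84.7  -0.5]
```

View pics/side9.png

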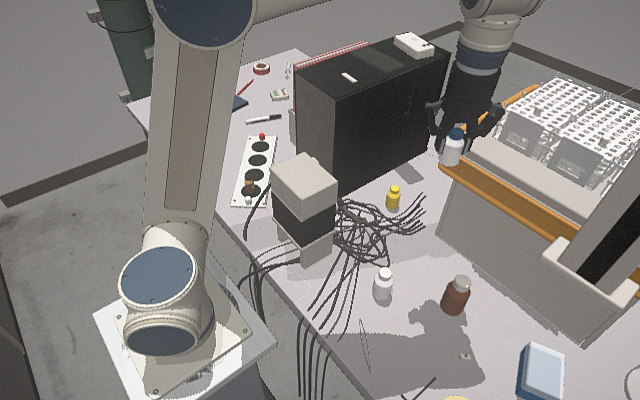

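The blue-capped bottle is held upright (450,148). I'll carry it to pad 3.

```bash
python3 -m inch '[[-0.3,[0,18,0],0],[-0.3,[-1,30,0],0],[-0.3,[-1,30,0],0],[-0.3,[-1,30,0],0],[-0.3,[-1,30,0],0],[-0.3,[-5,28,0],0],[-0.3,[-26,22,0],0],[-0.3,[-29,25.4,0],0],[-0.3,[-29,25.4,0],0],[-0.3,[-29,25.4,0],0],[-0.3,[-29,25.4,0],0],[-0.3,[-29,25.4,0],0]]'
python3 -m inch '[[-0.3,[-29,25.4,0],0],[-0.3,[-29,25.4,0],0],[-0.3,[-29,25.4,0],0],[-0.3,[-29,25.4,0],0],[-0.3,[-22,19,0],0],[-0.3,[-14,14,0],0],[-0.3,[0,0,0],0],[-0.3,[0,0,0],0]]'
python3 d.py .3973 .3272 .060
```

```text
t: 20.65
eef_pos: [0.4063, 0.1251, 0.3687]
tool_rot: [-0.0, -0.419, 0.908, 0.0]
contact_force: [1.1, -0.9, -0.8]
width: 0.426
t: 21.45
eef_pos: [0.4031, 0.3265, 0.3685]
tool_rot: [-0.001, -0.419, 0.908, -0.0]
contact_force: [-0.1, -0.5, 0.3]
width: 0.426
t 21.4 pos [0.4031 0.3265 0.3685] q [ 0.52  0.2   0.29  1.66 -0.   -0.35] jaw deg 139.59 tilt 0.1 w 0.426 F [-0.1 -0.5  0.3]
[  2.7   4.7 308.5]
```

```bash
python3 -m inch '[[-0.3,[2.7,4.7,20],0],[-0.3,[0,0,36],0],[-0.3,[0,0,36],0],[-0.3,[0,0,36],0],[-0.3,[0,0,36],0],[-0.3,[0,0,36],0],[-0.3,[0,0,36],0],[-0.3,[0,0,36],0],[-0.3,[0,0,22],0],[-0.3,[0,0,14],0],[-0.3,[0,0,0],0],[-0.3,[0,0,0],0]]'
python3 d.py .3973 .3272 .030
python3 - <<'E'
from h import *
for n in("side",): f=capture(n)["frame"];cv2.imwrite(f"pics/{n}10.png",cv2.resize(f[90:240,200:350],None,fx=4,fy=4))
E
```

```text
t: 22.65
eef_pos: [0.3984, 0.3269, 0.0618]
tool_rot: [0.0, -0.418, 0.908, -0.0]
contact_force: [-0.3, 0.3, 0.1]
width: 0.423
t 22.6 pos [0.3984 0.3269 0.0618] q [ 0.52  0.31 -0.36  0.9  -0.   -0.34] jaw deg 139.47 tilt 0.01 w 0.423 F [-0.3  0.3  0.1]
[ 0.5  1.  31.8]
```

View pics/side10.png

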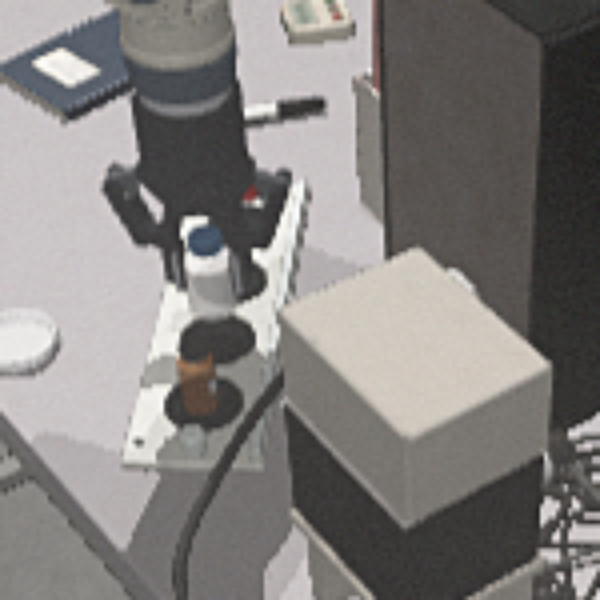

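The bottle is upright at (210,290), just above pad 3. I'll lower it and release.

```bash
python3 -m inch '[[-0.3,[0.5,1,10],0],[-0.3,[0,0,9],0],[-0.3,[0,0,6],0],[-0.3,[0,0,4],0],[-0.3,[0,0,3],0],[-0.3,[0,0,1.5],0],[-0.3,[0,0,0],0],[-0.3,[0,0,0],0]]'
python3 d.py
```

```text
t: 23.5
eef_pos: [0.397, 0.3279, 0.0284]
tool_rot: [0.0, -0.419, 0.908, -0.0]
contact_force: [-2.9, -2.0, 7.9]
width: 0.43
t 23.5 pos [0.397  0.3279 0.0284] q [ 0.53  0.35 -0.41  0.81 -0.   -0.34] jaw deg 139.54 tilt 0.02 w 0.43 F [-2.9 -2.   7.9]
```

```bash
python3 -m inch '[[-0.1,[0,0,0],0],[0.0,[0,0,0],0],[0.1,[0,0,0],0],[0.2,[0,0,0],0],[0.3,[0,0,0],0],[0.3,[0,0,0],0],[0.3,[0,0,0],0],[0.3,[0,0,-4],0],[0.3,[0,0,-8],0],[0.3,[0,0,-15],0],[0.3,[0,0,-25],0],[0.3,[0,0,-35],0]]'
python3 -m inch '[[0.3,[0,0,-40],0],[0.3,[0,0,-40],0],[0.3,[0,0,-40],0],[0.3,[0,0,-40],0],[0.3,[0,0,-40],0],[0.4,[0,0,-40],0],[0.5,[0,0,-10],0],[0.5,[0,0,0],0]]'
python3 - <<'E'
from h import *
for n in("side",): f=capture(n)["frame"];cv2.imwrite(f"pics/{n}11.png",cv2.resize(f[90:240,200:350],None,fx=4,fy=4))
E
python3 d.py .40 .20 .37 .40 -.10 .37 .414 -.2153 .30 .414 -.2153 .13
```

```text
t: 24.7
eef_pos: [0.3963, 0.3275, 0.1153]
tool_rot: [-0.001, -0.419, 0.908, -0.0]
contact_force: [0.5, 0.1, -0.1]
width: 0.649
t: 25.5
eef_pos: [0.3973, 0.3281, 0.3666]
tool_rot: [0.002, -0.419, 0.908, 0.0]
contact_force: [0.4, -0.2, -0.9]
width: 0.748
t 25.6 pos [0.397  0.3279 0.3648] q [ 0.53  0.19  0.27  1.65 -0.   -0.34] jaw deg 139.53 tilt 0.04 w 0.75 F [-0.6  0.2 -0.2]
[ 95.4 -85.3  -5.2]
[ 2.282e+02 -1.947e+02 -1.000e-01]
[ 78.7 -85.5  70. ]
[1.0e-01 0.0e+00 1.7e+02]
```

View pics/side11.png

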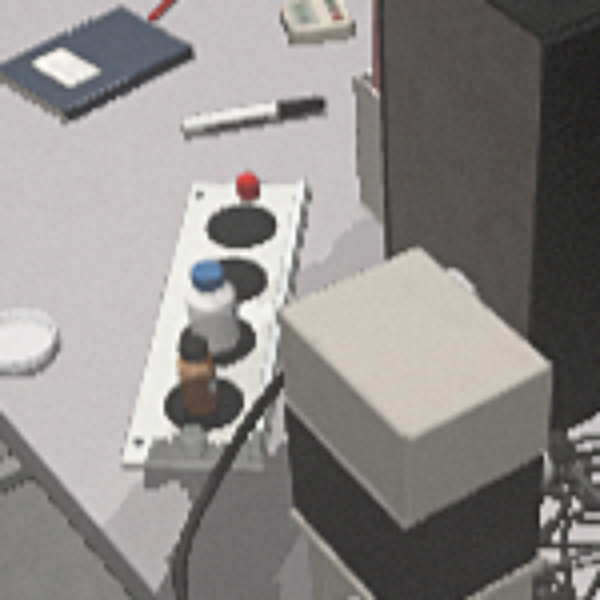

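The blue-capped bottle is standing on pad 3 at (215,340) and the vial hasn't moved. Next is the white-capped bottle.

```bash
python3 -m inch '[[0.5,[15,-13,0],0],[0.5,[29,-25,0],0],[0.5,[29,-25,0],0],[0.5,[29,-25,0],0],[0.5,[29,-25,0],0],[0.5,[29,-25,0],0],[0.5,[29,-25,0],0],[0.5,[29,-25,0],0],[0.5,[29,-25,0],0],[0.5,[29,-25,0],0],[0.5,[29,-25,0],0],[0.5,[18.6,-17,0],0]]'
python3 -m inch '[[0.5,[20,-21.4,0],0],[0.5,[20,-21.4,20],0],[0.5,[20,-21.4,30],0],[0.5,[19,-21.4,35],0],[0.5,[0,0,35],0],[0.5,[0,0,35],0],[0.5,[0,0,35],0],[0.5,[0,0,35],0],[0.5,[0,0,10],0],[0.5,[0,0,0],0],[0.5,[0,0,0],0]]'
python3 d.py .414 -.2153 .024
python3 - <<'E'
from h import *
for n in("side",): f=capture(n)["frame"];cv2.imwrite(f"pics/{n}12.png",cv2.resize(f[180:340,340:500],None,fx=3.7,fy=3.7))
E
```

```text
t: 26.75
eef_pos: [0.3992, -0.102, 0.363]
tool_rot: [-0.001, -0.418, 0.908, 0.001]
contact_force: [-0.4, -0.3, -1.1]
width: 0.754
t: 27.85
eef_pos: [0.4141, -0.2158, 0.1306]
tool_rot: [0.0, -0.419, 0.908, -0.0]
contact_force: [0.5, 0.0, 0.9]
width: 0.756
t 27.9 pos [ 0.4141 -0.2158  0.1306] q [-0.66  0.17 -0.36  1.04 -0.   -1.52] jaw deg 139.53 tilt 0.03 w 0.756 F [0.5 0.  0.9]
[ -0.4   0.5 106.6]
```

View pics/side12.png

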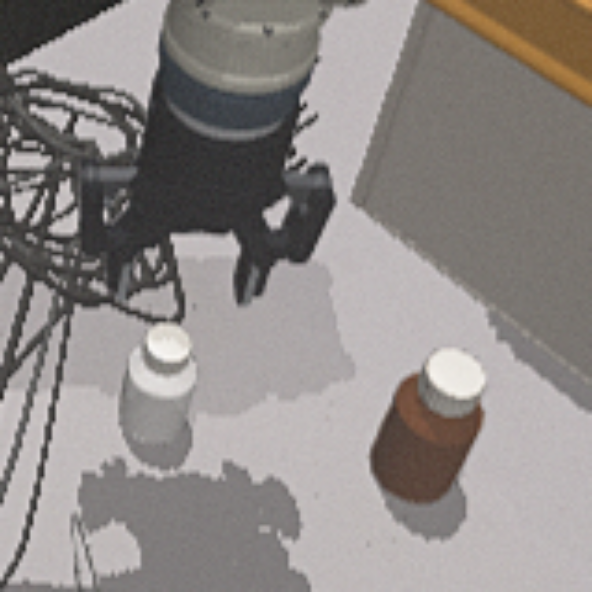

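The jaws are centred above the white cap at (167,345). I'll go down and close.

```bash
python3 -m inch '[[0.5,[0,0,20],0],[0.5,[0,0,26],0],[0.5,[0,0,26],0],[0.5,[0,0,20],0],[0.5,[0,0,14],0],[0.5,[0,0,0],0],[0.5,[0,0,0],0]]'
python3 d.py .414 -.2153 .024
```

```text
t: 28.6
eef_pos: [0.4145, -0.2162, 0.0249]
tool_rot: [0.0, -0.419, 0.908, -0.001]
contact_force: [1.0, 0.7, 0.6]
width: 0.75
t 28.6 pos [ 0.4145 -0.2162  0.0249] q [-0.66  0.28 -0.53  0.76  0.   -1.52] jaw deg 139.53 tilt 0.09 w 0.75 F [1.  0.7 0.6]
[-0.3  0.9  0.9]
```

```bash
python3 -m inch '[[0.1,[0,0.5,0],0],[-0.2,[0,0,0],0],[-0.2,[0,0,0],0],[-0.2,[0,0,0],0],[-0.2,[0,0,0],0],[-0.2,[0,0,0],0],[-0.2,[0,0,0],0]]' 40
python3 d.py
python3 -m inch '[[-0.2,[0,0,-8],0],[-0.2,[0,0,-20],0],[-0.2,[0,0,-36],0],[-0.2,[0,0,-36],0],[-0.2,[0,0,-36],0],[-0.2,[0,0,-36],0],[-0.2,[0,0,-36],0],[-0.2,[0,0,-36],0],[-0.2,[0,0,-36],0],[-0.2,[0,0,-36],0],[-0.2,[0,0,-36],0],[-0.2,[0,0,0],0]]'
python3 d.py .40 -.10 .38 .40 .20 .38 .4436 .3826 .38 
python3 - <<'E'
from h import *
for n in("side",): f=capture(n)["frame"];cv2.imwrite(f"pics/{n}13.png",f)
E
```

```text
t: 29.3
eef_pos: [0.4141, -0.2158, 0.0252]
tool_rot: [0.001, -0.419, 0.908, -0.001]
contact_force: [-0.3, 0.8, 6.1]
width: 0.5
t 29.3 pos [ 0.4141 -0.2158  0.0252] q [-0.66  0.28 -0.53  0.76  0.   -1.52] jaw deg 139.52 tilt 0.14 w 0.5 F [-0.3  0.8  6.1]
t: 30.5
eef_pos: [0.4137, -0.2155, 0.381]
tool_rot: [0.002, -0.419, 0.908, -0.003]
contact_force: [-0.6, 0.2, -1.5]
width: 0.498
t 30.5 pos [ 0.4137 -0.2155  0.381 ] q [-0.66  0.11  0.21  1.66 -0.   -1.52] jaw deg 139.53 tilt 0.44 w 0.498 F [-0.6  0.2 -1.5]
[-79.   85.4   0.3]
[-228.2  194.7   -1.4]
[-167.2   85.4   -0.6]
```

View pics/side13.png

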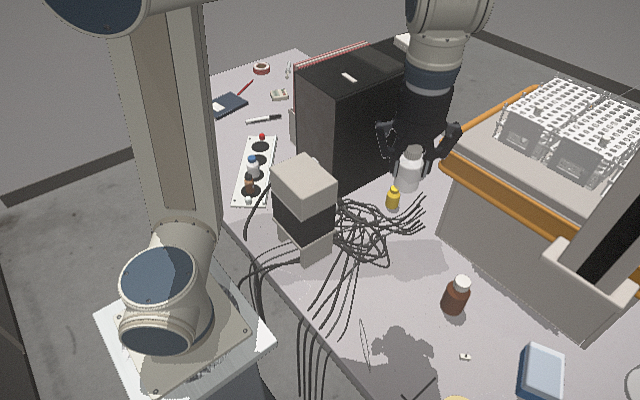

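White bottle held (410,168). I'll carry it to pad 2.

```bash
python3 -m inch '[[-0.2,[-14,15,0],0],[-0.2,[-21,23.4,0],0],[-0.2,[-22,23.5,0],0],[-0.2,[-22,23.5,0],0],[-0.2,[-28.5,24.3,0],0],[-0.2,[-28.5,24.3,0],0],[-0.2,[-28.5,24.3,0],0],[-0.2,[-28.5,24.3,0],0],[-0.2,[-28.5,24.3,0],0],[-0.2,[-28.5,24.3,0],0],[-0.2,[-28.5,24.3,0],0],[-0.2,[-28.5,24.3,0],0]]'
python3 -m inch '[[-0.2,[-30,15.5,0],0],[-0.2,[-30,15.5,0],0],[-0.2,[-30,15.5,0],0],[-0.2,[-30,15.5,0],0],[-0.2,[-28,14,0],0],[-0.2,[-19,9.5,0],0],[-0.2,[0,0,0],0],[-0.2,[0,0,0],0]]'
python3 d.py .4436 .3826 .068
```

```text
t: 31.75
eef_pos: [0.3989, 0.2012, 0.3753]
tool_rot: [-0.0, -0.419, 0.908, 0.0]
contact_force: [-0.3, 0.1, -1.2]
width: 0.501
t: 32.55
eef_pos: [0.4429, 0.3823, 0.3749]
tool_rot: [-0.001, -0.419, 0.908, -0.0]
contact_force: [1.1, -0.5, -0.8]
width: 0.497
t 32.5 pos [0.4429 0.3823 0.3749] q [ 0.57  0.33  0.49  1.73 -0.   -0.3 ] jaw deg 139.57 tilt 0.12 w 0.497 F [ 1.1 -0.5 -0.8]
[ -1.3  -0.5 306.9]
```

```bash
python3 -m inch '[[-0.2,[-1,-0.5,20],0],[-0.2,[0,0,36],0],[-0.2,[0,0,36],0],[-0.2,[0,0,36],0],[-0.2,[0,0,36],0],[-0.2,[0,0,36],0],[-0.2,[0,0,36],0],[-0.2,[0,0,36],0],[-0.2,[0,0,22],0],[-0.2,[0,0,12],0],[-0.2,[0,0,0],0],[-0.2,[0,0,0],0]]'
python3 d.py .4436 .3826 .0355
python3 - <<'E'
from h import *
for n in("side",): f=capture(n)["frame"];cv2.imwrite(f"pics/{n}14.png",cv2.resize(f[90:240,200:350],None,fx=4,fy=4))
E
```

```text
t: 33.75
eef_pos: [0.4447, 0.3827, 0.071]
tool_rot: [0.001, -0.419, 0.908, 0.0]
contact_force: [0.1, 0.1, -0.8]
width: 0.497
t 33.8 pos [0.4447 0.3827 0.071 ] q [ 0.57  0.41 -0.18  0.98 -0.   -0.3 ] jaw deg 139.5 tilt 0.08 w 0.497 F [ 0.1  0.1 -0.8]
[ 0.8  0.8 35.5]
```

View pics/side14.png

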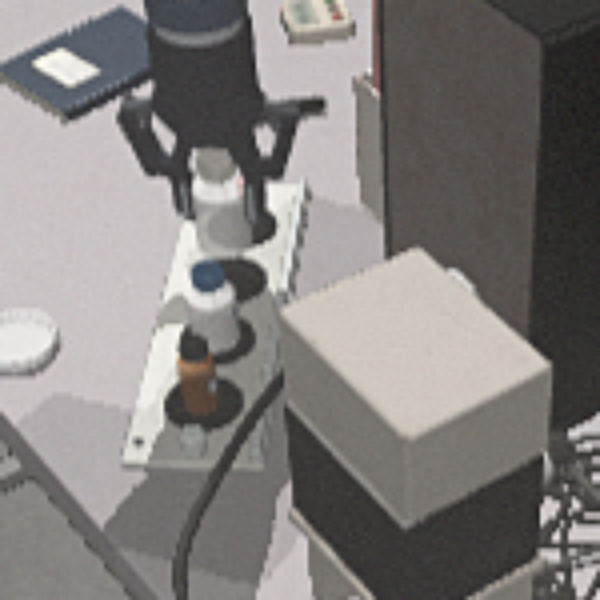

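The white bottle is upright above pad 2, so I'll lower it.

```bash
python3 -m inch '[[-0.2,[0.5,0.5,10],0],[-0.2,[0,0,9],0],[-0.2,[0,0,6],0],[-0.2,[0,0,4],0],[-0.2,[0,0,3],0],[-0.2,[0,0,2],0],[-0.2,[0,0,1],0],[-0.2,[0,0,0],0],[-0.2,[0,0,0],0]]'
python3 d.py .4436 .3826 .0355
```

```text
t: 34.7
eef_pos: [0.4436, 0.3828, 0.0353]
tool_rot: [0.0, -0.419, 0.908, 0.0]
contact_force: [-2.2, -1.1, 5.2]
width: 0.495
t 34.7 pos [0.4436 0.3828 0.0353] q [ 0.57  0.44 -0.23  0.9   0.   -0.3 ] jaw deg 139.53 tilt 0.03 w 0.495 F [-2.2 -1.1  5.2]
[ 0.1 -0.1 -0.2]
```

```bash
python3 -m inch '[[0.05,[0,0,0],0],[0.1,[0,0,0],0],[0.2,[0,0,0],0],[0.3,[0,0,0],0],[0.4,[0,0,0],0],[0.4,[0,0,0],0],[0.4,[0,0,0],0],[0.4,[0,0,-4],0],[0.4,[0,0,-8],0],[0.4,[0,0,-15],0],[0.4,[0,0,-25],0],[0.4,[0,0,-35],0]]'
python3 -m inch '[[0.4,[0,0,-40],0],[0.4,[0,0,-40],0],[0.4,[0,0,-40],0],[0.4,[0,0,-40],0],[0.5,[0,0,-40],0],[0.7,[0,0,-40],0],[0.7,[0,0,-10],0],[0.7,[0,0,0],0]]'
python3 - <<'E'
from h import *
for n in("side",): f=capture(n)["frame"];cv2.imwrite(f"pics/{n}15.png",cv2.resize(f[90:240,200:350],None,fx=4,fy=4))
E
python3 d.py .40 .20 .38 .40 -.10 .38 .5165 -.3436 .33 .5165 -.3436 .15
```

```text
t: 35.9
eef_pos: [0.4429, 0.3823, 0.1221]
tool_rot: [-0.001, -0.419, 0.908, -0.0]
contact_force: [0.2, -0.2, 0.0]
width: 0.7
t: 36.7
eef_pos: [0.4437, 0.3829, 0.3744]
tool_rot: [0.002, -0.419, 0.908, 0.0]
contact_force: [1.3, 0.8, 0.0]
width: 0.848
t 36.8 pos [0.4436 0.3827 0.3725] q [ 0.57  0.33  0.48  1.72  0.   -0.3 ] jaw deg 139.52 tilt 0.09 w 0.852 F [ 0.6  0.  -1.3]
[167.3 -85.5  -7.7]
[ 228.2 -194.7   -0.3]
[ 109.8 -246.7   49.9]
[3.0e-01 1.0e-01 1.8e+02]
```

View pics/side15.png

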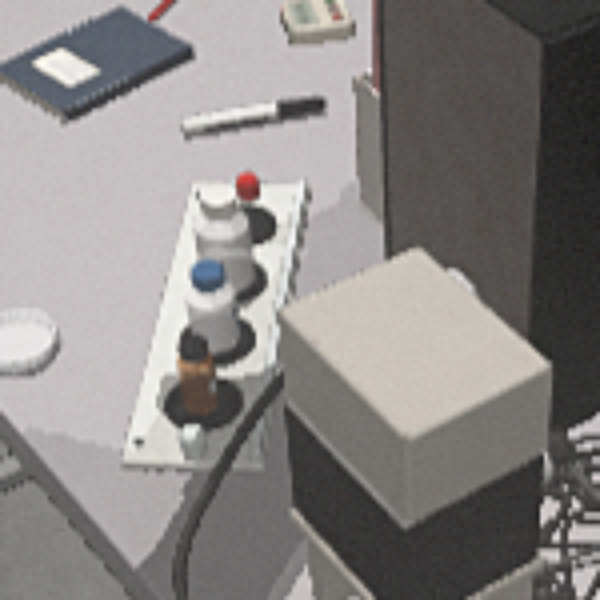

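The white bottle is on pad 2 and the other two are in place. Now the amber bottle.

```bash
python3 -m inch '[[0.8,[18,-9.5,-2],0],[0.8,[30,-15.2,-2],0],[0.8,[30,-15.2,-2],0],[0.8,[30,-15.2,-2],0],[0.8,[30,-15.2,0],0],[0.8,[29.3,-15.2,0],0],[0.8,[28.5,-24.3,0],0],[0.8,[28.5,-24.3,0],0],[0.8,[28.5,-24.3,0],0],[0.8,[28.5,-24.3,0],0],[0.8,[28.5,-24.3,0],0],[0.8,[28.5,-24.3,0],0]]'
python3 -m inch '[[0.8,[28.5,-24.3,0],0],[0.8,[28.5,-24.3,0],0],[0.8,[15.5,-35,0],0],[0.8,[15.5,-35,0],0],[0.8,[15.5,-35,5],0],[0.8,[15.5,-35,15],0],[0.8,[15.5,-35,15],0],[0.8,[15.5,-35,15],0],[0.8,[15.5,-35,20],0],[0.8,[0,0,30],0],[0.8,[0,0,30],0],[0.8,[0,0,0],0]]'
python3 -m inch '[[0.8,[0,0,30],0],[0.8,[0,0,30],0],[0.8,[0,0,20],0],[0.8,[0,0,0],0],[0.8,[0,0,0],0]]'
python3 d.py .5165 -.3436 .042
python3 - <<'E'
from h import *
for n in("side",): f=capture(n)["frame"];cv2.imwrite(f"pics/{n}16.png",cv2.resize(f[180:340,380:540],None,fx=3.7,fy=3.7))
E
```

```text
t: 37.95
eef_pos: [0.399, -0.026, 0.3787]
tool_rot: [-0.001, -0.419, 0.908, 0.001]
contact_force: [0.8, 0.0, -0.1]
width: 0.901
t: 39.15
eef_pos: [0.514, -0.34, 0.2443]
tool_rot: [-0.002, -0.419, 0.908, 0.004]
contact_force: [-0.8, 0.3, -0.3]
width: 0.902
t: 39.65
eef_pos: [0.516, -0.3412, 0.1712]
tool_rot: [0.0, -0.419, 0.908, -0.0]
contact_force: [1.3, -0.4, 0.6]
width: 0.901
t 39.6 pos [ 0.516  -0.3412  0.1712] q [-0.72  0.4   0.07  1.25 -0.   -1.58] jaw deg 139.54 tilt 0.04 w 0.901 F [ 1.3 -0.4  0.6]
[  1.5  -1.8 129.2]
```

View pics/side16.png

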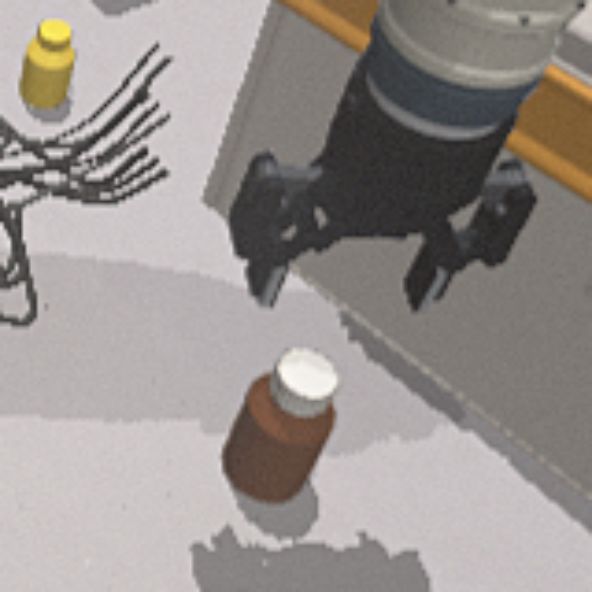

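```bash
python3 - <<'E'
from h import *
c=capture("side")
for q in((300,278),(400,360),(500,445),(590,522)): print(onz(c,(380+q[0]/3.7,180+q[1]/3.7),0).round(3))
c=capture("top"); 
for q in((384,148),(480,150),(384,120)): print([onz(c,q,z).round(3) for z in (.15,.25)])
E
```

```text
[ 0.661 -0.266  0.   ]
[ 0.658 -0.351 -0.   ]
[ 0.653 -0.43   0.   ]
[ 0.648 -0.495  0.   ]
[array([ 0.633, -0.168,  0.15 ]), array([ 0.612, -0.152,  0.25 ])]
[array([ 0.624, -0.489,  0.15 ]), array([ 0.604, -0.45 ,  0.25 ])]
[array([ 0.728, -0.171,  0.15 ]), array([ 0.7  , -0.154,  0.25 ])]
```

The tray is at x ≥ 0.61, which clears the gripper. I'll go down.

```bash
python3 -m inch '[[0.8,[1.5,-1.8,20],0],[0.8,[0,0,20],0],[0.8,[0,0,20],0],[0.8,[0,0,20],0],[0.8,[0,0,20],0],[0.8,[0,0,14],0],[0.8,[0,0,8],0],[0.8,[0,0,4],0],[0.8,[0,0,2],0],[0.8,[0,0,0],0],[0.8,[0,0,0],0]]'
python3 d.py .5165 -.3436 .043
```

```text
t: 40.9
eef_pos: [0.5165, -0.3438, 0.0425]
tool_rot: [0.0, -0.419, 0.908, -0.001]
contact_force: [-0.3, 0.0, 0.4]
width: 0.905
t 40.9 pos [ 0.5165 -0.3438  0.0425] q [-0.72  0.48 -0.13  0.95  0.   -1.59] jaw deg 139.53 tilt 0.06 w 0.905 F [-0.3  0.   0.4]
[-0.1  0.1 -0.5]
```

```bash
python3 -m inch '[[0.4,[0,0,0],0],[0.0,[0,0,0],0],[0,[0,0,0],0],[0,[0,0,0],0],[0,[0,0,0],0],[0,[0,0,0],0],[0,[0,0,0],0]]' 50
python3 d.py
python3 -m inch '[[0,[0,0,-8],0],[0,[0,0,-20],0],[0,[0,0,-30],0],[0,[0,0,-36],0],[0,[0,0,-36],0],[0,[0,0,-36],0],[0,[0,0,-36],0],[0,[0,0,-36],0],[0,[0,0,-36],0],[0,[0,0,-36],0],[0,[0,0,-36],0],[0,[0,0,0],0]]'
python3 d.py .40 -.10 .388 .40 .20 .388 .4898 .4367 .388 
python3 - <<'E'
from h import *
for n in("side",): f=capture(n)["frame"];cv2.imwrite(f"pics/{n}17.png",f)
E
```

```text
t: 41.6
eef_pos: [0.5166, -0.3439, 0.0425]
tool_rot: [0.0, -0.419, 0.908, -0.001]
contact_force: [-0.3, 0.6, 5.1]
width: 0.58
t 41.6 pos [ 0.5166 -0.3439  0.0425] q [-0.72  0.48 -0.13  0.95 -0.   -1.59] jaw deg 139.52 tilt 0.08 w 0.58 F [-0.3  0.6  5.1]
t: 42.8
eef_pos: [0.5164, -0.3437, 0.3928]
tool_rot: [0.001, -0.419, 0.908, -0.003]
contact_force: [0.5, -0.6, -0.5]
width: 0.581
t 42.8 pos [ 0.5164 -0.3437  0.3928] q [-0.72  0.41  0.66  1.81  0.   -1.59] jaw deg 139.53 tilt 0.41 w 0.581 F [ 0.5 -0.6 -0.5]
[-109.8  246.7    3.1]
[-228.2  194.7   -1.4]
[-238.3   85.3   -0.6]
```

View pics/side17.png

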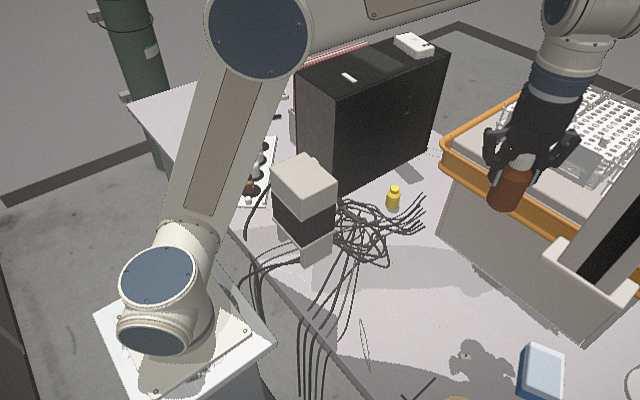

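Amber bottle held upright (510,185). I'll carry it to pad 1.

```bash
python3 -m inch '[[0,[-8,18,0],0],[0,[-12,28,0],0],[0,[-12,28,0],0],[0,[-13,29,0],0],[0,[-13,29,0],0],[0,[-13,29,0],0],[0,[-13,29,0],0],[0,[-13,29,0],0],[0,[-12.8,27.7,0],0],[0,[-28.5,24.3,0],0],[0,[-28.5,24.3,0],0],[0,[-28.5,24.3,0],0]]'
python3 -m inch '[[0,[-28.5,24.3,0],0],[0,[-28.5,24.3,0],0],[0,[-28.5,24.3,0],0],[0,[-28.5,24.3,0],0],[0,[-28.5,24.3,0],0],[0,[-30,10.7,0],0],[0,[-30,10.7,10],0],[0,[-30,10.7,15],0],[0,[-30,10.7,15],0],[0,[-30,10.7,15],0],[0,[-30,10.7,0],0],[0,[0,0,0],0]]'
python3 -m inch '[[0,[-28,10.5,0],0],[0,[-20,7.5,0],0],[0,[-10,3.5,0],0],[0,[0,0,0],0],[0,[0,0,0],0]]'
python3 d.py .4898 .4367 .085
```

```text
t: 44.05
eef_pos: [0.3988, 0.0139, 0.3867]
tool_rot: [-0.001, -0.419, 0.908, 0.001]
contact_force: [1.0, -1.0, -1.4]
width: 0.581
t: 45.25
eef_pos: [0.4681, 0.3808, 0.329]
tool_rot: [-0.003, -0.42, 0.908, -0.0]
contact_force: [-1.4, -0.6, -2.3]
width: 0.58
t: 45.75
eef_pos: [0.4889, 0.4358, 0.332]
tool_rot: [-0.001, -0.419, 0.908, -0.0]
contact_force: [-0.7, -1.0, -1.1]
width: 0.578
t 45.8 pos [0.4889 0.4358 0.332 ] q [ 0.6   0.46  0.58  1.69 -0.   -0.26] jaw deg 139.53 tilt 0.1 w 0.578 F [-0.7 -1.  -1.1]
[-1.70e+00 -1.00e-01  2.47e+02]
```

```bash
python3 -m inch '[[0,[-1.3,0,18],0],[0,[0,0,30],0],[0,[0,0,32],0],[0,[0,0,32],0],[0,[0,0,32],0],[0,[0,0,32],0],[0,[0,0,30],0],[0,[0,0,22],0],[0,[0,0,15],0],[0,[0,0,0],0],[0,[0,0,0],0]]'
python3 d.py .4898 .4367 .0525
python3 - <<'E'
from h import *
for n in("side",): f=capture(n)["frame"];cv2.imwrite(f"pics/{n}18.png",cv2.resize(f[90:240,200:350],None,fx=4,fy=4))
E
```

```text
t: 46.85
eef_pos: [0.49, 0.4368, 0.0906]
tool_rot: [0.0, -0.419, 0.908, -0.0]
contact_force: [0.1, 0.8, -0.8]
width: 0.581
t 46.9 pos [0.49   0.4368 0.0906] q [ 0.6   0.5   0.04  1.1  -0.   -0.26] jaw deg 139.5 tilt 0.02 w 0.581 F [ 0.1  0.8 -0.8]
[ 0.2  0.1 38.1]
```

View pics/side18.png

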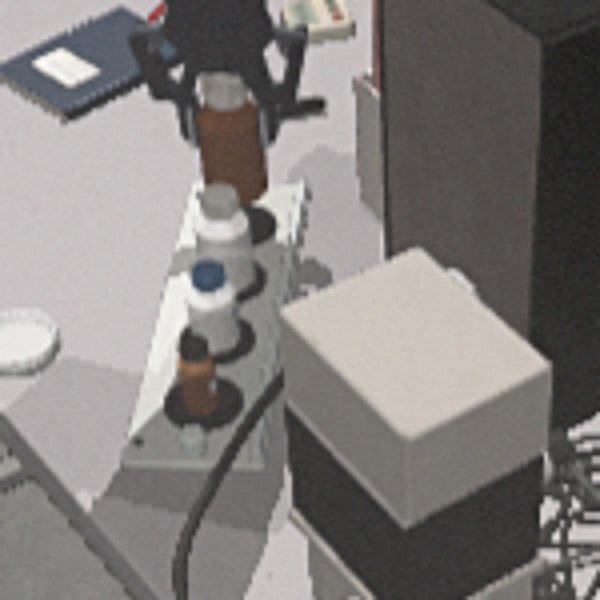

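The amber bottle is upright above pad 1 (235,155). I'll lower it.

```bash
python3 -m inch '[[0,[0,0,10],0],[0,[0,0,10],0],[0,[0,0,7],0],[0,[0,0,4],0],[0,[0,0,3],0],[0,[0,0,2],0],[0,[0,0,1],0],[0,[0,0,0],0],[0,[0,0,0],0]]'
python3 d.py .4898 .4367 .0525
```

```text
t: 47.8
eef_pos: [0.4902, 0.4375, 0.053]
tool_rot: [0.0, -0.419, 0.908, 0.0]
contact_force: [-0.3, 0.1, -1.7]
width: 0.584
t 47.8 pos [0.4902 0.4375 0.053 ] q [ 0.6   0.53 -0.02  1.02 -0.   -0.26] jaw deg 139.53 tilt 0.02 w 0.584 F [-0.3  0.1 -1.7]
[ 0.9 -0.2  0.5]
```

```bash
python3 -m inch '[[0,[0,0,0.7],0],[0,[0,0,0],0],[0,[0,0,0],0]]'; python3 -m inch '[[0.2,[0,0,0],0],[0.3,[0,0,0],0],[0.4,[0,0,0],0],[0.5,[0,0,0],0],[0.6,[0,0,0],0],[0.6,[0,0,0],0],[0.6,[0,0,0],0],[0.6,[0,0,-4],0],[0.6,[0,0,-8],0],[0.6,[0,0,-15],0],[0.6,[0,0,-25],0],[0.6,[0,0,-35],0]]'
python3 -m inch '[[0.6,[0,0,-35],0],[0.6,[0,0,-35],0],[0.6,[0,0,-35],0],[0.6,[0,0,-35],0],[0.6,[0,0,-35],0],[0.6,[0,0,-15],0],[0.6,[0,0,0],0]]'
python3 d.py .36 .55 .33 .25 .55 .33
```

```text
t: 48.1
eef_pos: [0.4903, 0.4375, 0.0525]
tool_rot: [0.0, -0.419, 0.908, 0.0]
contact_force: [-0.2, 0.9, 3.2]
width: 0.584
t: 49.3
eef_pos: [0.4895, 0.437, 0.1393]
tool_rot: [-0.001, -0.419, 0.908, -0.0]
contact_force: [0.7, 1.0, -0.5]
width: 0.801
t: 50.0
eef_pos: [0.4904, 0.4376, 0.3324]
tool_rot: [0.003, -0.419, 0.908, 0.0]
contact_force: [0.5, 0.8, -0.4]
width: 0.797
t 50.0 pos [0.4904 0.4376 0.3324] q [ 0.6   0.46  0.58  1.69 -0.   -0.26] jaw deg 139.52 tilt 0.3 w 0.797 F [ 0.5  0.8 -0.4]
[ -0.8 172.2   2.1]
[71.4 83.7 -0.5]
```

```bash
python3 -m inch '[[0.6,[0,20,0],0],[0.6,[0,30,0],0],[0.6,[0,30,0],0],[0.6,[0,30,0],0],[0.6,[0,30,0],0],[0.6,[0,30,0],0],[0.6,[30,30,0],0],[0.6,[30,30,0],0],[0.6,[15,30,0],0],[0.6,[10,30,0],0],[0.6,[0,0,0],0],[0.6,[0,0,0],0]]'
python3 - <<'E'
from h import *
for n in("side","top"): f=capture(n)["frame"];cv2.imwrite(f"pics/{n}19.png",cv2.resize(f[90:240,200:350] if n=="side" else f[160:280,170:310],None,fx=4,fy=4))
E
python3 d.py
```

```text
t: 51.2
eef_pos: [0.213, 0.561, 0.3282]
tool_rot: [-0.001, -0.42, 0.908, -0.0]
contact_force: [0.5, -0.5, -1.0]
width: 0.798
t 51.3 pos [0.2145 0.5608 0.3283] q [ 1.07  0.35  0.39  1.62 -0.    0.2 ] jaw deg 139.52 tilt 0.07 w 0.801 F [-0.4  0.   0.1]
```

View pics/side19.png

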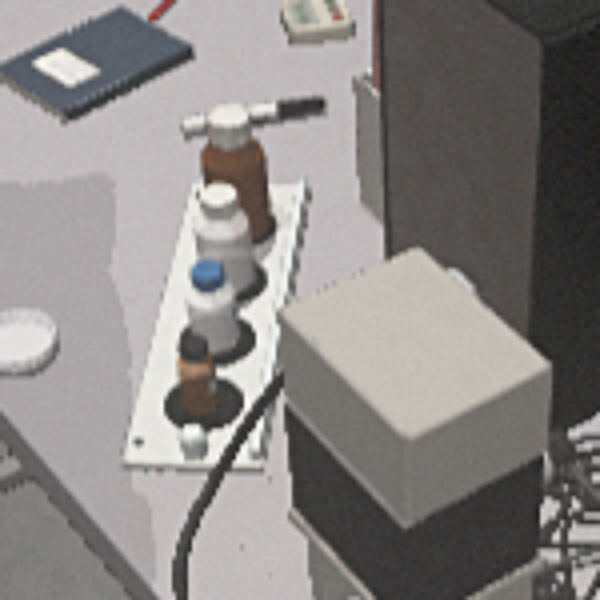

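View pics/top19.png

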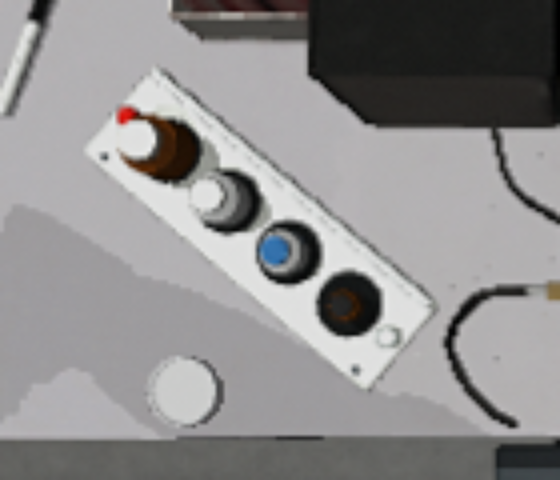

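All four stand in order with the tallest at the red peg. Cap centres in the crop are amber (137,138), white (208,195), blue (274,250) and vial (343,302). I'll check their positions in numbers.

```bash
python3 - <<'E'
from h import *
P=np.array([[.4898,.4367],[.4436,.3826],[.3973,.3272],[.350,.273]]);H=[.12,.096,.08,.07]
c=capture("top"); s=capture("side")
for p,h,q,r in zip(P,H,((137,138),(208,195),(274,250),(342,302)),((230,113),(218,193),(208,268),(195,342))):
    a=onz(c,(170+q[0]/4-.4,160+q[1]/4-.4),h)[:2]; b=onz(s,(200+r[0]/4-.4,90+r[1]/4-.4),h)[:2]
    print(a.round(4),b.round(4),"err mm",((a-p)*1000).round(1),((b-p)*1000).round(1))
E
```

```text
[0.4902 0.4363] [0.4944 0.4417] err mm [ 0.4 -0.4] [4.6 5. ]
[0.4431 0.3808] [0.4452 0.3863] err mm [-0.5 -1.8] [1.6 3.7]
[0.3962 0.3269] [0.3992 0.3305] err mm [-1.1 -0.3] [1.9 3.3]
[0.3512 0.2697] [0.3524 0.2754] err mm [ 1.2 -3.3] [2.4 2.4]
```

Every bottle is within 7 mm of its pad centre in both views and the arm is clear, so I'm handing in.

```bash
python3 -c "
from workcell import bot
print(bot.hand_in())"
```

```text
the job is handed in; nothing more can be done
None
```

All four bottles are standing on the pads in height order, and I handed the job in at about 51 s of the 134 s allowed. From the red peg they are the brown bottle, the white-capped bottle, the blue-capped bottle and the vial. I carried each one upright over the gas box, set it down and let go, then drew the arm clear.

- **Centring:** the last check put every bottle within about 4 mm of its pad centre in the top view. In the side view the figure was 3–5 mm for three of them and about 7 mm for the brown bottle. The limit is 14 mm. The two views differ by 4–7 mm, which I put down to calibration and hand-picked cap centres in the side picture.
- **Upright and clear:** in both last pictures all four look upright and the gripper is well clear of them. I didn't measure lean or speed directly.
- **Forces:** the highest contact force I read was about 9 N, taken at the ends of moves. The yellow bottle stayed where it was in the later side pictures.

The hand-in gave no verdict.

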